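# Rake the tealight out of the gap beside the toaster

### The arm

A 6-joint arm with a two-finger parallel gripper is mounted at the origin on a cart in front of the work surface, level with it; the furniture and walls round the work are solid. World frame = base frame: x ahead of the robot, y to its left, z up, the work surface at z = 0. Lengths are in m, angles in rad, forces in N, time in s.
With the tool pointing down it reaches from about 0.25 to 0.775 m from the base axis. Payload 4 kg.
Tool frame: the origin (TCP) lies on the centre line of the jaws, within the pads' length; the fingertips stand 17 mm ahead of it and the grasp point (between the pads) lies 2 mm behind it; z points along the fingers, y is the line along which they close (so a half turn about z gives the same grasp; the last joint's range is limited). The gripper opens to 94 mm and grips with 3 to 60 N. Pads are 16 mm wide; open, the fingers measure 119 mm over their backs; the gripper's body (75 mm by 177 mm) begins 78 mm behind the grasp point.
Start: joints at [1.185, 0.087, 1.371, -0, 1.684, -0.103], TCP at [0.153, 0.528, 0.192] pointing down, gripper open.
Joint ranges: [-3.1, 3.1], [-0.76, 2.03], [0.27, 2.55], [-1.08, 4.22], [0.17, 2.65], [-2.57, 2.57]. Speed limits (rad/s): [2.79, 2.79, 3.14, 3.14, 3.14, 3.14].

### API

Orientations are given as [roll, pitch, yaw] about the fixed x, y, z axes, in that order (R = Rz(yaw) Ry(pitch) Rx(roll)).
In Python, from bench import robot gives the robot as it stands.
- The arm moves only by the tool servo_tool, never from a script. Its argument "plan" is a list of rows, each a list of 7 numbers: the shift along the tool's x, y, z normalised to -1 to 1, where 1 is 0.1 m, then the turn, a rotation vector about the tool's x, y, z normalised to -1 to 1, where 1 is pi/2 rad, then the finger opening in mm, from 0 to 94. In form: [[x, y, z, ax, ay, az, gripper], ...]. A call has 1 to 12 rows; each row is the pose to reach, as a shift and turn from the pose commanded when the call began, along the tool's axes at that moment; what a row does not reach only later rows make up. A row lasts 1/12 s, in which the tool goes at most 41.7 mm and 7.16 degrees, less where a joint would pass 70% of its speed; a pose out of reach is approached as far as the arm can. A call with a number of a shift or a turn outside -1 to 1 is refused whole. A call with a gripper value outside its range is refused whole. The fingers move at their own pace and stop on an object; the grip force is fixed at half the most. Time passes only in rows, so rows that repeat a pose let the fingers close. It gives the time, the measured TCP pose, the force, the opening and the grip force at its end, in the units of the state.
- robot.get_obs(): the state, without advancing time (a new reading comes with each control period).
- robot.snapshot(name): name is "scene" or "top" or "wrist"; returns the picture (400x640x3 uint8, red, green, blue); there is no depth.
- robot.camera_params(name): a dict with "camera_matrix" (3x3 intrinsics, pixels), "rvec" (rotation vector, rad) and "tvec" (3), from world to camera coordinates, as OpenCV has them; the wrist camera has in their place "tool_from_camera" (4x4, takes a point from camera to tool coordinates, whose origin is the TCP and whose axes are the flange's). Camera axes: x right, y down, z forward; pixel columns grow to the right and rows downward; lengths in m; the calibration is good to about 2 mm. The wrist camera is an equidistant fisheye: a pixel r from the principal point sees the ray r / f radians off the axis. A picture is of the moment at which its call begins: read the wrist's pose just before it. camera_params takes no time and is no camera call.
- robot.close_job(): hands the job in; it is judged then, once.
Trained networks look in the newest picture that a camera, given by its name, has taken for a name from the list of things; names that differ only in an ending like _2 or _b are one class to them, and where a whole thing is asked for, a point or a joint stands for the part that bears it (a point fixed in the world has none). Each returns a list of dicts, best first, with "conf" (0 to 1); they miss things now and then, are a little off and sometimes report something else, mostly with a low value. They report only what shows in the picture. A call takes as long as a camera call.
- robot.find_in(thing, camera): "extent" ([centre column, centre row, width, height] in pixels, round what is visible of it).
The state is a dict: "time": time; "joint_positions": joint angles; "qvel": joint speeds; "joint_torque": joint torques, N m; "tool_pos": TCP position; "ee_rot": TCP orientation; "wrist_force": force on the tool from outside, world axes, zero at the start; "wrist_torque": the same for the moment, N m; "width": finger opening in m; "finger_force": force on a finger pad.
Only numpy, scipy, OpenCV 4.12 (cv2) and the standard library are available. Lean on these libraries where they do the work, as an engineer would, in place of code of your own. Each camera call takes 0.05 s, during which the arm holds its last target. There are 200 camera calls.

### The job

The tealight candle has dropped into the narrow gap between the toaster and the wooden bread box. Fish it out through the open end of the gap with the red-handled bent-rod rake, keeping your fingers off it while it is in there, then lay the rake down on the worktop clear of the gap and stand the candle upright in the middle of the coaster. Leave the salt shaker and the apple where they are.

Things in the scene. Friction and masses are not known exactly. Their poses are not given: they have to be found in the camera images.
- bread_box: Fixed narrow wooden bread box, 100 (its x) x 260 (its y) x 120 mm tall, small knob on top. Origin at the centre of its underside; z up. The gap runs along its +x long side (away from the robot), parallel to its y axis, from its mouth at y = -130 mm (robot's right) to about y = +140 mm, where a fixed canister closes it.
- gap_mouth (a point): Corner of the bread box on the worktop, at the mouth (open end) of the gap: the box's x = +50, y = -130 mm. The gap is 52 to 60 mm wide, from this corner to the toaster along the box's x; it runs inward along +y. Its floor is the worktop. Axes as the bread box.
- toaster_side (a point): Point on the long flat side of the fixed grey toaster, the gap's other wall, 90 mm up, half-way along. This side is parallel to the box's face and ends level with the box within 10 mm; toaster 272 mm long, 180 mm tall. Axes as the bread box. At the mouth end its lever juts out 25 mm, 83 mm from this wall and 135 to 148 mm up.
- candle_mid (a point): Centre, half-way up, of the loose tealight candle: round, 38 mm across, 15 mm tall, metal cup with a red top, about 0.04 kg. Starts upright on the worktop inside the gap, its centre 60 to 110 mm inward of the mouth. z is its upright axis.
- rake_handle (a point): Centre of the loose rake's red handle: 100 (x) x 15 (y) x 20 mm high, 36 mm above the worktop as the rake stands. About 0.12 kg. From it an 8 mm steel rod runs along +x and 250 mm ahead is bent straight down to a blade, whose lower edge is 36 mm lower than this point. A wire foot 40 mm wide, 60 mm behind, is as low: the rake stands by itself on foot and blade. z up.
- rake_blade (a point): Centre of the rake's blade: steel plate 34 mm wide across the rod, 18 mm high, 4 mm thick, 250 mm ahead of and 27 mm below the handle's centre. Axes as rake_handle. The worktop from x = 0.44 to 0.56 m and y = -0.48 to -0.05 m is free but for the rake.
- coaster: Loose square cork-backed coaster, cream with small red spots, 100 x 100 x 8 mm, lying flat. Origin at the centre of its underside, its top 8 mm above.
- salt: Bystander: glass salt shaker, 44 mm, 90 mm tall. Origin at the centre of its underside.
- apple: Bystander: green apple, 75 mm. Origin at the centre of its underside.

How it is judged:
By the outcome, as a careful person would: the job done as asked, in the order asked, and still so for the second after the job is handed in, with the robot touching nothing.
It also fails if it takes over 58 s, if anything falls off the work surface, if the arm or the gripper's body presses on something with over 40 N, if the wrist force passes 120 N, or if a joint passes its speed limit or range.

## Working session

There is one attempt and no reset: what is moved stays moved. The work goes in short steps, Python scripts to look and compute and a tool call to move; the robot and the scene stay as the last step left them, time stands still between calls to the robot, and variables do not carry over. Pictures are saved under pics/ and viewed, at most 12 in all, crops included, and the job is handed in when it is done.

Besides the shell and the picture viewer there is one more tool, called after ">>>" in YAML: its name, and indented under it one key for each argument. servo_tool: Moves the arm, as the interface text tells. Scaled input: -1 to 1 covers 0.1 m each way for a shift and pi/2 rad each way for a turn. Its arguments: {"type":"object","properties":{"plan":{"type":"array","items":{"type":"array","items":{"type":"number"}}}},"required":["plan"]}

```bash
mkdir -p pics && cat > h.py <<'E'
import numpy as np, cv2
from bench import robot
from scipy.spatial.transform import Rotation as R
def snap(n,f):
    im=robot.snapshot(n); cv2.imwrite('pics/'+f,im[:,:,::-1]); return im
def ray(n,u,v,z):
    """pixel -> world point on plane z (fixed cams)"""
    p=robot.camera_params(n); K=np.array(p['camera_matrix']); Rm=cv2.Rodrigues(np.array(p['rvec'],float))[0]; t=np.array(p['tvec'],float).ravel()
    c=-Rm.T@t; d=Rm.T@np.linalg.solve(K,[u,v,1.]); return c+d*(z-c[2])/d[2]
def proj(n,P):
    p=robot.camera_params(n); return cv2.projectPoints(np.array([P],float),np.array(p['rvec'],float),np.array(p['tvec'],float),np.array(p['camera_matrix'],float),None)[0].ravel()
def wray(u,v,z,o):
    p=robot.camera_params('wrist'); K=np.array(p['camera_matrix']); T=np.array(p['tool_from_camera'])
    a=np.array([(u-K[0,2])/K[0,0],(v-K[1,2])/K[1,1]]); r=np.hypot(*a)
    d=np.array([*(a/max(r,1e-9)*np.sin(r)),np.cos(r)])
    Rt=R.from_euler('xyz',o['ee_rot']).as_matrix()
    d=Rt@T[:3,:3]@d; c=Rt@T[:3,3]+np.array(o['tool_pos']); return c+d*(z-c[2])/d[2]
E
python3 - <<'E'
from h import *
np.set_printoptions(precision=4,suppress=True)
o=robot.get_obs(); print(o)
for c in('scene','top'):
    snap(c,c+'0.png'); print(c,robot.camera_params(c))
    for t,z in [('bread_box',.12),('toaster_side',.18),('candle_mid',.015),('rake_handle',.046),('rake_blade',.01),('coaster',.008),('salt',.09),('apple',.04)]:
        r=robot.find_in(t,c)
        for q in r[:2]: print(c,t,round(q['conf'],2),np.round(q['extent'],1),ray(c,*q['extent'][:2],z)[:2])
print(robot.camera_params('wrist'))
E
```

```text
{'time': 0.0, 'joint_positions': array([ 1.1849,  0.088 ,  1.3722, -0.    ,  1.6836, -0.1031]), 'qvel': array([ 0.0002,  0.0007, -0.0016,  0.0003, -0.0007, -0.0005]), 'joint_torque': array([ -0.001 , -34.0171, -30.243 ,   0.0716,   0.0328,  -0.0002]), 'tool_pos': array([0.1533, 0.5276, 0.191 ]), 'ee_rot': array([-3.1394, -0.0002,  2.8588]), 'wrist_force': array([0.6839, 0.5518, 0.27  ]), 'wrist_torque': array([ 0.0328,  0.0348, -0.0288]), 'finger_force': 0.0, 'width': 0.0941192878926765}
scene {'camera_matrix': array([[404.4937,   0.    , 321.2636],
       [  0.    , 404.4937, 199.9047],
       [  0.    ,   0.    ,   1.    ]]), 'rvec': array([ 2.3217, -0.4557,  0.1901]), 'tvec': array([-0.586 ,  0.144 ,  0.9205])}
scene bread_box 0.57 [242.7 158.   63.2  92. ] [0.45   0.0648]
scene toaster_side 0.94 [307.4 133.8  89.2 104.7] [0.6054 0.0206]
scene rake_handle 0.87 [309.6 285.1  74.  123.5] [ 0.4872 -0.2938]
scene rake_blade 0.8 [308.9 282.5  69.6 125.4] [ 0.4959 -0.265 ]
scene rake_blade 0.43 [409.8 334.9  23.5  36.5] [ 0.6351 -0.4513]
scene coaster 0.97 [361.2 234.2  47.2  34.6] [ 0.
[... 552 characters left out ...]
ndle_mid 0.61 [231.6 224.3  12.3  15.2] [0.5275 0.1051]
top rake_handle 0.7 [366.4 235.4 118.9  13.7] [ 0.4929 -0.2566]
top rake_blade 0.73 [363.6 232.6 118.5  13.1] [ 0.5009 -0.2531]
top coaster 0.76 [340.1 177.2  41.7  37.9] [ 0.654  -0.1924]
top salt 0.63 [442.9 185.   22.7  20.6] [ 0.6163 -0.4472]
top apple 0.94 [396.1 157.5  27.8  28.6] [ 0.6998 -0.3422]
{'camera_matrix': array([[309.7069,   0.    , 315.7771],
       [  0.    , 309.7069, 201.0315],
       [  0.    ,   0.    ,   1.    ]]), 'tool_from_camera': array([[-0.0003, -0.9737, -0.2279,  0.0646],
       [ 1.    , -0.    , -0.0011,  0.0002],
       [ 0.0011, -0.2279,  0.9737, -0.1927],
       [ 0.    ,  0.    ,  0.    ,  1.    ]])}
```

```bash
python3 - <<'E'
import cv2
a=cv2.imread('pics/scene0.png')[80:380,190:450]; b=cv2.imread('pics/top0.png')[90:290,120:480]
a=cv2.resize(a,None,fx=2,fy=2,interpolation=cv2.INTER_CUBIC)
b=cv2.resize(b,None,fx=2.2,fy=2.2,interpolation=cv2.INTER_CUBIC)
cv2.imwrite('pics/a.png',a);cv2.imwrite('pics/b.png',b)
E
```

```text
(no output)
```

View pics/a.png

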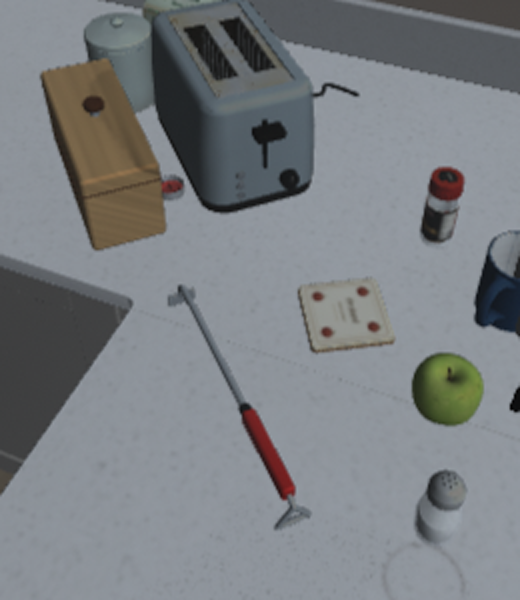

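View pics/b.png

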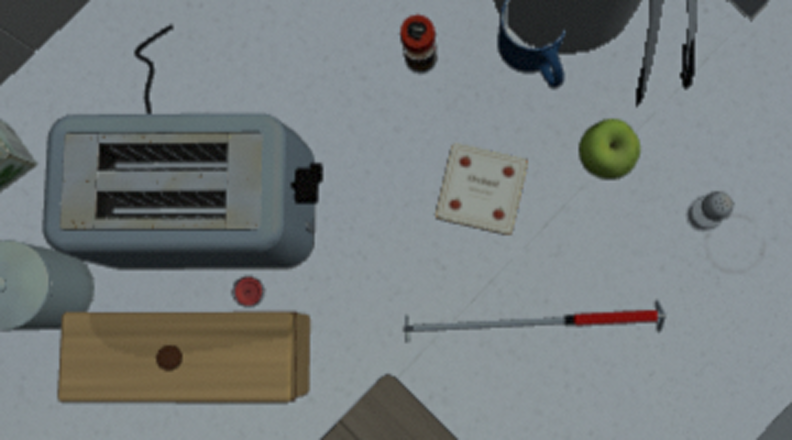

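```bash
python3 - <<'E'
from h import *
np.set_printoptions(precision=4,suppress=True)
B=lambda u,v:(u/2.2+120,v/2.2+90)
A=lambda u,v:(u/2+190,v/2+80)
for n,u,v,z in [('boxTL',62,312,.12),('boxBL',59,401,.12),('boxTR',296,313,.12),('boxBR',293,401,.12),('mouth bot',310,315,0),('mouth bot2',308,401,0),
 ('candle',247.5,291,.015),('blade top',407,328,.02),('rod end',407,328,.036),('handle near',567,320,.046),('handle far',658,317,.046),
 ('coTL',452,145,.008),('coTR',526,158,.008),('coBR',510,235,.008),('coBL',436,218,.008),('toast low L',60,262,.05),('toast low R',290,268,.05),('lever',320,185,.14)]:
    print(n,ray('top',*B(u,v),z)[:2])
print('scene')
for n,u,v,z in [('mouth bot',163,231,0),('mouth bot2',97,248,0),('box top mouth R',160,178,.12),('box top far R',110,60,.12),('toaster bot corner',212,209,0),('candle',174,187,.015),('blade',181,298,.009),('handle near',247,408,.04),('handle far',287,494,.04)]:
    print(n,ray('scene',*A(u,v),z)[:2])
E
```

```text
boxTL [0.507  0.2828]
boxBL [0.4098 0.282 ]
boxTR [0.5028 0.0216]
boxBR [0.4074 0.0241]
mouth bot [0.5028 0.0276]
mouth bot2 [0.3972 0.0293]
candle [0.533  0.1028]
blade top [ 0.4853 -0.0949]
rod end [ 0.4852 -0.0958]
handle near [ 0.4925 -0.286 ]
handle far [ 0.4947 -0.3932]
coTL [ 0.7147 -0.1528]
coTR [ 0.6964 -0.2458]
coBR [ 0.599  -0.2235]
coBL [ 0.6218 -0.1315]
toast low L [0.569  0.3218]
toast low R [0.5581 0.0431]
lever [ 0.642  -0.0075]
scene
mouth bot [0.5033 0.0324]
mouth bot2 [0.4142 0.0345]
box top mouth R [ 0.5001 -0.0004]
box top far R [0.5101 0.2723]
toaster bot corner [0.5782 0.0483]
candle [0.5398 0.0946]
blade [ 0.4869 -0.0961]
handle near [ 0.4969 -0.2907]
handle far [ 0.4971 -0.3939]
```

```bash
cat >> h.py <<'E'
def plan(p1,yaw1,n,p0=None,rot0=None):
    """n calls from pose 0 (default measured) to a tool-down pose; prints shift/turn in tool units per call"""
    o=robot.get_obs(); p0=np.array(o['tool_pos'] if p0 is None else p0); R0=R.from_euler('xyz',o['ee_rot'] if rot0 is None else rot0)
    R1=R.from_euler('xyz',[np.pi,0,yaw1]); dv=(R0.inv()*R1).as_rotvec()
    for k in range(n):
        Ra=R0*R.from_rotvec(dv*k/n)
        s=Ra.inv().apply((np.array(p1)-p0)/n)*10; print(np.round(np.r_[s,dv/n/(np.pi/2)],3).tolist())
E
python3 - <<'E'
from h import *
plan([.494,-.34,.185],np.pi/2+.033,8)
E
```

```text
[-0.712, -0.923, 0.009, 0.0, -0.0, 0.1]
[-0.847, -0.801, 0.009, 0.0, -0.0, 0.1]
[-0.962, -0.659, 0.009, 0.0, -0.0, 0.1]
[-1.053, -0.5, 0.009, 0.0, -0.0, 0.1]
[-1.118, -0.33, 0.009, 0.0, -0.0, 0.1]
[-1.156, -0.151, 0.009, 0.0, -0.0, 0.1]
[-1.165, 0.031, 0.009, 0.0, -0.0, 0.1]
[-1.146, 0.213, 0.009, 0.0, -0.0, 0.1]
```

>>> servo_tool:
  plan:
    - [-0.712,-0.923,0,0,0,0,94]
    - [-0.712,-0.923,0,0,0,0,94]
    - [-0.712,-0.923,0,0,0,0,94]

```text
time: 1.15
tool_pos: [0.1964, 0.4179, 0.1917]
ee_rot: [-3.14, 0.0, 2.86]
wrist_force: [0.8, -0.7, -0.2]
width: 0.094
finger_force: 0.0
```

>>> servo_tool:
  plan:
    - [-0.712,-0.923,0,0,0,0,94]
    - [-0.712,-0.923,0,0,0,0,94]
    - [-0.712,-0.923,0,0,0,0,94]

```text
time: 1.4
tool_pos: [0.2391, 0.3089, 0.1923]
ee_rot: [3.141, 0.001, 2.859]
wrist_force: [0.9, -0.2, -0.1]
width: 0.0941
finger_force: 0.0
```

>>> servo_tool:
  plan:
    - [-0.712,-0.923,0,0,0,0,94]
    - [-0.712,-0.923,0,0,0,0,94]
    - [-0.712,-0.923,0,0,0,0,94]

```text
time: 1.65
tool_pos: [0.2816, 0.2004, 0.1925]
ee_rot: [3.141, 0.001, 2.859]
wrist_force: [-0.3, -0.4, 0.5]
width: 0.0937
finger_force: 0.0
```

>>> servo_tool:
  plan:
    - [-0.712,-0.923,0,0,0,0,94]
    - [-0.712,-0.923,0,0,0,0,94]
    - [-0.712,-0.923,0,0,0,0,94]

```text
time: 1.9
tool_pos: [0.3244, 0.0917, 0.1926]
ee_rot: [3.141, 0.002, 2.858]
wrist_force: [0.1, 0.3, 0.7]
width: 0.0937
finger_force: 0.0
```

>>> servo_tool:
  plan:
    - [-0.712,-0.923,0,0,0,0,94]
    - [-0.712,-0.923,0,0,0,0,94]
    - [-0.712,-0.923,0,0,0,0,94]

```text
time: 2.15
tool_pos: [0.367, -0.0171, 0.1925]
ee_rot: [-3.141, 0.002, 2.857]
wrist_force: [0.4, 0.2, 0.0]
width: 0.0936
finger_force: 0.0
```

>>> servo_tool:
  plan:
    - [-0.712,-0.923,0,0,0,0,94]
    - [-0.712,-0.923,0,0,0,0,94]
    - [-0.712,-0.923,0,0,0,0,94]

```text
time: 2.4
tool_pos: [0.4096, -0.1258, 0.1923]
ee_rot: [-3.141, 0.001, 2.857]
wrist_force: [-0.4, 0.7, 0.2]
width: 0.094
finger_force: 0.0
```

>>> servo_tool:
  plan:
    - [-0.712,-0.923,0,0,0,0,94]
    - [-0.712,-0.923,0,0,0,0,94]
    - [-0.712,-0.923,0,0,0,0,94]

```text
time: 2.65
tool_pos: [0.4522, -0.2343, 0.192]
ee_rot: [-3.141, 0.0, 2.857]
wrist_force: [0.7, 1.4, 0.8]
width: 0.0939
finger_force: 0.0
```

>>> servo_tool:
  plan:
    - [-0.712,-0.923,0,0,0,0.8,94]
    - [-0.712,-0.923,0,0,0,0.8,94]
    - [-0.712,-0.923,0,0,0,0.8,94]
    - [-0.712,-0.923,0,0,0,0.8,94]
    - [-0.712,-0.923,0,0,0,0.8,94]
    - [-0.712,-0.923,0,0,0,0.8,94]
    - [-0.712,-0.923,0,0,0,0.8,94]
    - [-0.712,-0.923,0,0,0,0.8,94]
    - [-0.712,-0.923,0,0,0,0.8,94]
    - [-0.712,-0.923,0,0,0,0.8,94]
    - [-0.712,-0.923,0,0,0,0.8,94]
    - [-0.712,-0.923,0,0,0,0.8,94]

```text
time: 3.65
tool_pos: [0.4944, -0.3398, 0.1921]
ee_rot: [-3.142, -0.0, 1.605]
wrist_force: [-0.1, -0.5, -0.3]
width: 0.0942
finger_force: 0.0
```

```bash
python3 - <<'E'
from h import *
np.set_printoptions(precision=4,suppress=True)
o=robot.get_obs(); snap('wrist','w1.png')
for t,z in [('rake_handle',.046),('rake_blade',.02)]:
    for q in robot.find_in(t,'wrist')[:2]: print(t,q['conf'],q['extent'],wray(*q['extent'][:2],z,o))
im=cv2.imread('pics/w1.png').astype(int); m=((im[:,:,2]>90)&(im[:,:,1]<60)&(im[:,:,0]<60)).astype(np.uint8)
n,l,s,c=cv2.connectedComponentsWithStats(m); k=1+np.argmax(s[1:,4]); print(s[k],c[k])
ys,xs=np.where(l==k)
for q in (2,50,98):
    y=np.percentile(ys,q); r=xs[abs(ys-y)<3]; print(r.mean(),y,wray(r.mean(),y,.046,o))
E
```

```text
rake_handle 0.84 [317.1, 121.0, 26.9, 241.9] [ 0.4942 -0.265   0.046 ]
rake_blade 0.62 [319.1, 117.9, 29.1, 235.8] [ 0.4965 -0.2605  0.02  ]
[ 311  148   13   86 1016] [316.8947 189.3583]
316.74545454545455 150.0 [ 0.4949 -0.2967  0.046 ]
317.0 189.0 [ 0.4967 -0.3401  0.046 ]
317.3061224489796 231.0 [ 0.4988 -0.3894  0.046 ]
```

View pics/w1.png

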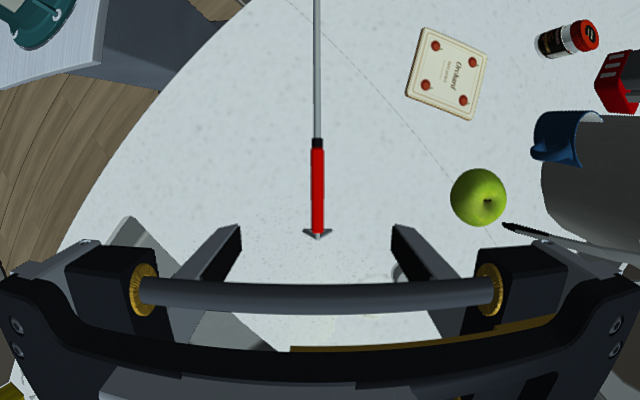

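>>> servo_tool:
  plan:
    - [0,0.02,0.4,0,0,0,60]
    - [0,0.02,0.7,0,0,0,50]
    - [0,0.02,1,0,0,0,45]
    - [0,0.02,1,0,0,0,45]

```text
time: 4.13
tool_pos: [0.4926, -0.3366, 0.0844]
ee_rot: [-3.131, -0.009, 1.603]
wrist_force: [-0.8, 0.9, -1.1]
width: 0.0709
finger_force: 0.0
```

>>> servo_tool:
  plan:
    - [0,0,0.3,0,0,0,45]
    - [0,0,0.5,0,0,0,45]
    - [0,0,0.58,0,0,0,45]
    - [0,0,0.58,0,0,0,8]
    - [0,0,0.58,0,0,0,8]
    - [0,0,0.58,0,0,0,8]
    - [0,0,0.58,0,0,0,8]
    - [0,0,0.58,0,0,0,8]
    - [0,0,0.58,0,0,0,8]
    - [0,0,0.58,0,0,0,8]

```text
time: 4.97
tool_pos: [0.4967, -0.34, 0.0349]
ee_rot: [3.141, 0.001, 1.602]
wrist_force: [-0.3, 0.1, -0.4]
width: 0.0088
finger_force: 0.0
```

```bash
python3 - <<'E'
from h import *
o=robot.get_obs(); print(o['width'],o['finger_force'],o['tool_pos'])
snap('wrist','w2.png'); snap('scene','s2.png')
a=cv2.imread('pics/s2.png')[80:380,190:450]; a=cv2.resize(a,None,fx=1.33,fy=1.3333)
b=cv2.imread('pics/w2.png'); cv2.imwrite('pics/c2.png',np.hstack([a[:400],b[:,150:500]]))
E
```

```text
0.008843076415144261 0.0 [ 0.49671189 -0.34001495  0.03486425]
```

View pics/c2.png

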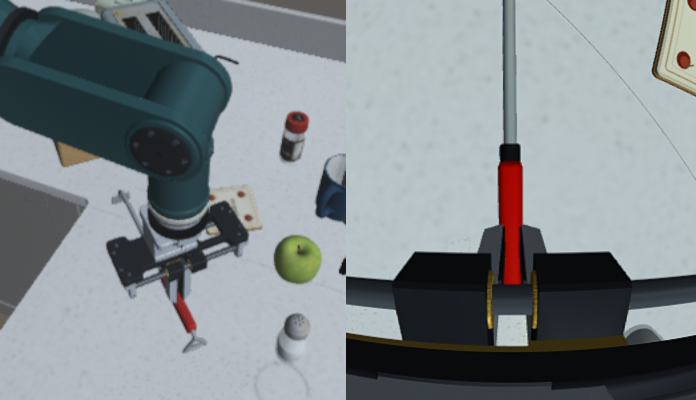

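>>> servo_tool:
  plan:
    - [0,0,0,0,0,0,0]
    - [0,0,0,0,0,0,0]
    - [0,0,0,0,0,0,0]
    - [0,0,0,0,0,0,0]

```text
time: 5.4
tool_pos: [0.4964, -0.3397, 0.0341]
ee_rot: [-3.142, -0.0, 1.602]
wrist_force: [-0.1, -0.3, 0.3]
width: 0.0006
finger_force: 0.0
```

```bash
python3 - <<'E'
from h import *
o=robot.get_obs(); print(o['width'],o['finger_force'],o['tool_pos'])
snap('wrist','w3.png'); snap('top','t3.png')
a=cv2.imread('pics/t3.png')[190:290,270:470]; a=cv2.resize(a,None,fx=1.75,fy=1.75*2)
a=cv2.resize(cv2.imread('pics/t3.png')[190:290,290:440],(450,300))
b=cv2.imread('pics/w3.png')[120:320,230:400]; b=cv2.resize(b,(340,400)); a=cv2.copyMakeBorder(a,0,100,0,0,cv2.BORDER_CONSTANT)
cv2.imwrite('pics/c3.png',np.hstack([a,b]))
E
```

```text
0.0005540620713158472 0.0 [ 0.49638391 -0.33974903  0.0340671 ]
```

View pics/c3.png

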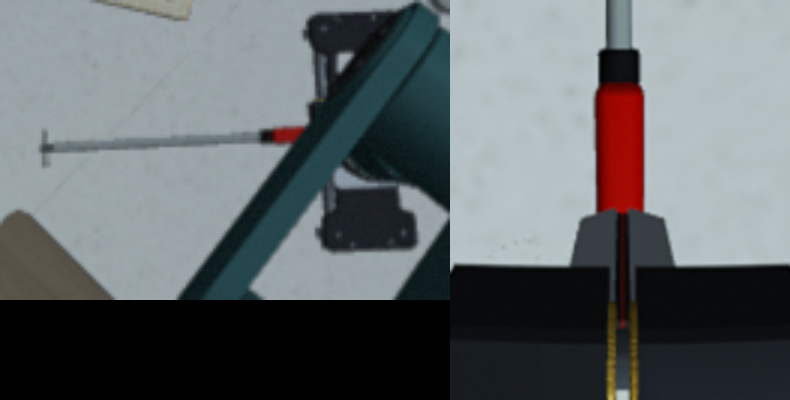

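```bash
python3 - <<'E'
from h import *
o={'tool_pos':[.4944,-.3398,.1921],'ee_rot':[np.pi,0,1.605]}
for dz in(0,.02,.035):
    o['tool_pos'][2]=.1921+dz
    c=[wray(u,v,.008,o)[:2] for u,v in [(424,27),(489,52),(466,121),(405,95)]]
    print(dz,[round(float(np.linalg.norm(c[i]-c[i-1])),4) for i in range(4)],np.mean(c,0), wray(317,144,.046,o)[:2],wray(317,233,.046,o)[:2])
o=robot.get_obs(); im=cv2.imread('pics/t3.png')
print(proj('top',[.4964,-.3397,.017]),proj('top',[.4964,-.3397,.05]))
r=robot.find_in('coaster','wrist'); print(r[:1]); print(wray(*r[0]['extent'][:2],.008,o))
E
```

```text
0 [0.0972, 0.0985, 0.1067, 0.09] [ 0.65967773 -0.18818447] [ 0.49493921 -0.29011166] [ 0.49847021 -0.39180717]
0.02 [0.1023, 0.1037, 0.1123, 0.0948] [ 0.66851394 -0.18361472] [ 0.49504112 -0.29104665] [ 0.49878058 -0.39874581]
0.035 [0.1062, 0.1076, 0.1166, 0.0984] [ 0.6751411 -0.1801874] [ 0.49511756 -0.29174789] [ 0.49901336 -0.40394979]
[396.31065788 233.87083234] [398.66388631 233.66769506]
[{'extent': [510.6, 58.5, 108.7, 117.1], 'conf': 0.79}]
[ 0.65072017 -0.2023675   0.008     ]
```

>>> servo_tool:
  plan:
    - [0,0,-0.1,0,0,0,40]
    - [0,0,-0.1,0,0,0,40]
    - [0,0,-0.1,0,0,0,40]
    - [0,0,-0.1,0,0,0,40]
    - [0,0,0,0,0,0,40]
    - [0,0,0.1,0,0,0,40]
    - [0,0,0.1,0,0,0,5]
    - [0,0,0.1,0,0,0,5]
    - [0,0,0.1,0,0,0,5]
    - [0,0,0.1,0,0,0,5]
    - [0,0,0.1,0,0,0,5]
    - [0,0,0.1,0,0,0,5]

```text
time: 6.55
tool_pos: [0.4966, -0.3399, 0.0244]
ee_rot: [3.141, 0.0, 1.602]
wrist_force: [-0.3, 0.5, -0.3]
width: 0.0147
finger_force: 30.0
```

>>> servo_tool:
  plan:
    - [0,0,0,0,0,0,30]
    - [0,0,0,0,0,0,30]
    - [0,0,0.05,0,0,0,30]
    - [0,0,0.1,0,0,0,30]
    - [0,0,0.13,0,0,0,30]
    - [0,0,0.13,0,0,0,30]
    - [0,0,0.13,0,0,0,5]
    - [0,0,0.13,0,0,0,5]
    - [0,0,0.13,0,0,0,5]
    - [0,0,0.13,0,0,0,5]
    - [0,0,0.13,0,0,0,5]

```text
time: 7.47
tool_pos: [0.4965, -0.3398, 0.0113]
ee_rot: [3.141, 0.0, 1.602]
wrist_force: [-0.6, -0.2, 0.6]
width: 0.0147
finger_force: 30.0
```

>>> servo_tool:
  plan:
    - [0,0,-0.1,0,0,0,5]
    - [0,0,-0.25,0,0,0,5]
    - [0,0,-0.4,0,0,0,5]
    - [0,0.05,-0.55,0,0,0.01,5]
    - [0.15,0.1,-0.6,0,0,0.02,5]
    - [0.3,0.18,-0.6,0,0,0.031,5]
    - [0.5,0.25,-0.6,0,0,0.031,5]
    - [0.65,0.3,-0.6,0,0,0.031,5]
    - [0.8,0.33,-0.6,0,0,0.031,5]
    - [0.89,0.33,-0.6,0,0,0.031,5]
    - [0.89,0.33,-0.6,0,0,0.031,5]

```text
time: 8.38
tool_pos: [0.5266, -0.2479, 0.0714]
ee_rot: [-3.141, -0.001, 1.556]
wrist_force: [-0.5, -0.4, -1.7]
width: 0.015
finger_force: 30.0
```

```bash
python3 - <<'E'
from h import *
np.set_printoptions(precision=4,suppress=True)
o=robot.get_obs(); print(o['tool_pos'],o['ee_rot'],o['width'],o['wrist_force'])
w=snap('wrist','w4.png'); t=snap('top','t4.png'); s=snap('scene','s4.png')
for c in('top','wrist','scene'):
    for q in robot.find_in('rake_blade',c)[:2]: print(c,q)
a=cv2.resize(cv2.imread('pics/t4.png')[190:260,170:310],None,fx=2.8,fy=2.8)
b=cv2.resize(cv2.imread('pics/w4.png')[0:200,210:430],None,fx=1.8,fy=1.8)
c=cv2.resize(cv2.imread('pics/s4.png')[110:240,210:340],None,fx=2.8,fy=2.8)
C=np.zeros((570,800,3),np.uint8); C[:196,:392]=a; C[200:560,:396]=b; C[:364,400:764]=c; cv2.imwrite('pics/c4.png',C)
E
```

```text
[ 0.5266 -0.2479  0.0714] [-3.1414 -0.0007  1.5556] 0.014956296004537918 [-0.4794 -0.4138 -1.6725]
top {'extent': [302.8, 223.7, 74.7, 11.4], 'conf': 0.61}
wrist {'extent': [318.1, 163.7, 35.9, 327.4], 'conf': 0.95}
scene {'extent': [310.4, 227.6, 64.1, 106.4], 'conf': 0.66}
scene {'extent': [362.4, 236.8, 50.4, 34.7], 'conf': 0.54}
```

View pics/c4.png

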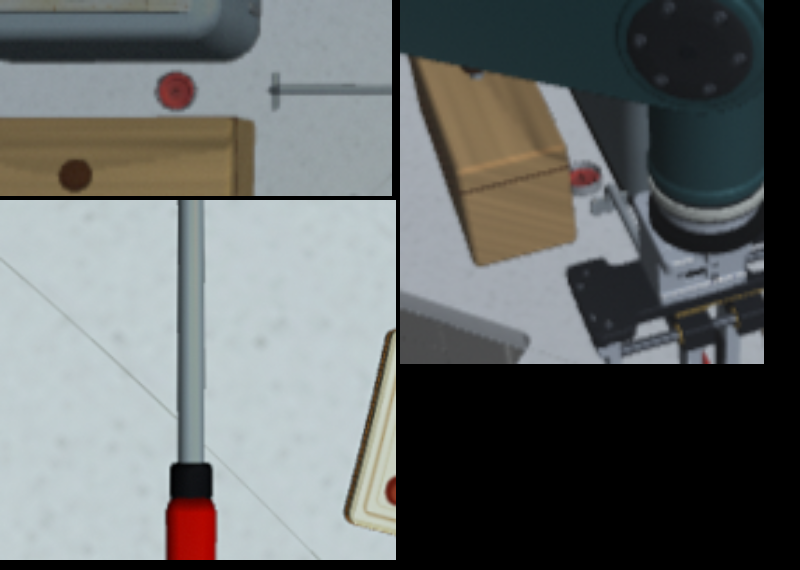

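```bash
python3 - <<'E'
from h import *
np.set_printoptions(precision=4,suppress=True)
B=lambda u,v:(u/2.8+170,v/2.8+190)
for n,u,v,z in [('blade top',275,90.5,.078),('blade lo edge',275,108,.078),('blade hi edge',275,73,.078),('rod@390',390,90,.096),('rod@275',275,90,.096),('candle',176,90.5,.015),('box edge R',235,118,.12),('box edge L',5,117.5,.12),('toaster R',215,62,.09),('toaster L',5,60,.09),('toaster R',215,62,.03),('toaster L',5,60,.03)]: print(n,z,ray('top',*B(u,v),z)[:2])
E
```

```text
blade top 0.078 [ 0.5286 -0.0049]
blade lo edge 0.078 [ 0.5127 -0.0049]
blade hi edge 0.078 [ 0.5445 -0.0048]
rod@390 0.096 [ 0.5269 -0.1104]
rod@275 0.096 [ 0.5282 -0.0077]
candle 0.015 [0.5329 0.1018]
box edge R 0.12 [0.5032 0.0232]
box edge L 0.12 [0.506  0.2245]
toaster R 0.09 [0.5544 0.0477]
toaster L 0.09 [0.5587 0.239 ]
toaster R 0.03 [0.559  0.0607]
toaster L 0.03 [0.5636 0.2644]
```

>>> servo_tool:
  plan:
    - [0.1,0.015,0,0,0,0,5]
    - [0.25,0.015,0,0,0,0,5]
    - [0.4,0.015,0,0,0,0,5]
    - [0.55,0.015,0,0,0,0,5]
    - [0.7,0.015,0,0,0,0,5]
    - [0.8,0.015,0,0,0,0,5]
    - [0.8,0.015,0,0,0,0,5]

```text
time: 9.27
tool_pos: [0.5296, -0.1669, 0.0713]
ee_rot: [3.142, -0.001, 1.557]
wrist_force: [-0.4, -0.8, -1.7]
width: 0.0149
finger_force: 30.0
```

>>> servo_tool:
  plan:
    - [0.15,0,0,0,0,0,5]
    - [0.3,0,0,0,0,0,5]
    - [0.45,0,0,0,0,0,5]
    - [0.6,0,0,0,0,0,5]
    - [0.7,0,0,0,0,0,5]
    - [0.7,0,0,0,0,0,5]
    - [0.7,0,0,0,0,0,5]

```text
time: 9.85
tool_pos: [0.5308, -0.0999, 0.0713]
ee_rot: [3.141, 0.001, 1.554]
wrist_force: [0.9, 0.8, -1.3]
width: 0.0141
finger_force: 30.0
```

```bash
python3 - <<'E'
from h import *
np.set_printoptions(precision=4,suppress=True)
o=robot.get_obs(); print(o['tool_pos'],o['ee_rot'],o['width'],o['wrist_force'])
snap('top','t5.png')
for t in('rake_blade','candle_mid'):
    for q in robot.find_in(t,'top')[:2]: print(t,q)
cv2.imwrite('pics/c5.png',cv2.resize(cv2.imread('pics/t5.png')[180:260,160:320],None,fx=4,fy=4))
E
```

```text
[ 0.5308 -0.0999  0.0713] [3.1413 0.0009 1.5544] 0.014115564620084517 [ 0.8767  0.7882 -1.3385]
rake_blade {'extent': [220.0, 220.6, 22.4, 9.9], 'conf': 0.48}
candle_mid {'extent': [338.1, 177.1, 38.7, 42.9], 'conf': 0.3}
```

View pics/c5.png

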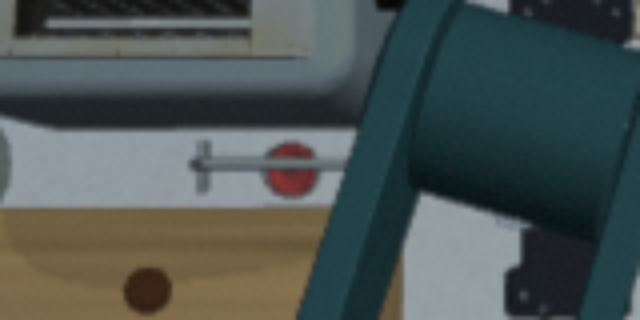

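>>> servo_tool:
  plan:
    - [0,0,0.1,0,0,0,5]
    - [0,0,0.2,0,0,0,5]
    - [0,0,0.3,0,0,0,5]
    - [0,0,0.4,0,0,0,5]
    - [0,0,0.48,0,0,0,5]
    - [0,0,0.54,0,0,0,5]
    - [0,0,0.57,0,0,0,5]
    - [0,0,0.59,0,0,0,5]
    - [0,0,0.59,0,0,0,5]

```text
time: 10.75
tool_pos: [0.5307, -0.0998, 0.0119]
ee_rot: [-3.141, -0.0, 1.554]
wrist_force: [-0.6, 0.4, -1.5]
width: 0.0147
finger_force: 30.0
```

```bash
python3 - <<'E'
from h import *
np.set_printoptions(precision=4,suppress=True)
o=robot.get_obs(); print(o['tool_pos'],o['ee_rot'],o['width'],o['wrist_force'],o['finger_force'])
snap('top','t6.png')
for t in('rake_blade','candle_mid'):
    for q in robot.find_in(t,'top')[:2]: print(t,q)
im=cv2.imread('pics/t6.png').astype(int)[215:232,190:260]
m=(im[:,:,2]>1.6*im[:,:,1])&(im[:,:,2]>60); ys,xs=np.where(m); print(xs.min()+190,xs.max()+190,xs.mean()+190,ys.mean()+215, ray('top',xs.mean()+190,ys.mean()+215,.015))
# dark steel row profile along the rod line
print(im[7:10,0:60].sum(2).mean(0).astype(int))
E
```

```text
[ 0.5307 -0.0998  0.0119] [-3.1414 -0.0002  1.5535] 0.01474747381969225 [-0.6184  0.3859 -1.4715] 29.998660683631897
rake_blade {'extent': [273.8, 223.4, 114.9, 15.1], 'conf': 0.73}
227 237 232.42666666666668 222.29333333333332 [0.533 0.103 0.015]
[458 458 457 456 458 459 455 458 454 450 454 456 455 452 458 458 459 458
 448 442 449 455 456 443 355 304 232 233 264 339 356 353 357 357 352 317
 277 239 242 249 243 236 232 234 235 239 232 225 235 281 343 366 366 366
 366 364 354 347 347 347]
```

>>> servo_tool:
  plan:
    - [-0.07,0,0,0,0,0,5]
    - [-0.14,0,0,0,0,0,5]
    - [-0.2,0,0,0,0,0,5]
    - [-0.26,0,0,0,0,0,5]
    - [-0.33,0,0,0,0,0,5]
    - [-0.4,0,0,0,0,0,5]
    - [-0.47,0,0,0,0,0,5]
    - [-0.54,0,0,0,0,0,5]
    - [-0.61,0,0,0,0,0,5]
    - [-0.68,0,0,0,0,0,5]
    - [-0.75,0,0,0,0,0,5]

```text
time: 11.82
tool_pos: [0.5294, -0.1755, 0.0121]
ee_rot: [-3.142, -0.0, 1.553]
wrist_force: [-0.3, 0.3, -0.6]
width: 0.015
finger_force: 30.0
```

```bash
cat > chk.py <<'E'
from h import *
np.set_printoptions(precision=4,suppress=True)
o=robot.get_obs(); print(o['time'],o['tool_pos'],o['ee_rot'],o['width'],o['wrist_force'],o['finger_force'])
for c in('top','scene'):
    robot.snapshot(c)
    for q in robot.find_in('candle_mid',c)[:2]: print(c,round(q['conf'],2),q['extent'],ray(c,*q['extent'][:2],.008))
E
python3 chk.py
```

```text
11.8167 [ 0.5294 -0.1755  0.0121] [-3.1416 -0.0001  1.5534] 0.015001136287451962 [-0.2802  0.2616 -0.6481] 29.998902082443237
top 0.47 [253.4, 221.6, 10.9, 14.8] [0.5345 0.047  0.008 ]
scene 0.57 [279.7, 186.9, 7.6, 13.7] [0.5318 0.0477 0.008 ]
```

>>> servo_tool:
  plan:
    - [-0.07,0,0,0,0,0,5]
    - [-0.14,0,0,0,0,0,5]
    - [-0.2,0,0,0,0,0,5]
    - [-0.26,0,0,0,0,0,5]
    - [-0.33,0,0,0,0,0,5]
    - [-0.4,0,0,0,0,0,5]
    - [-0.47,0,0,0,0,0,5]
    - [-0.54,0,0,0,0,0,5]
    - [-0.61,0,0,0,0,0,5]
    - [-0.68,0,0,0,0,0,5]
    - [-0.75,0,0,0,0,0,5]

```text
time: 12.93
tool_pos: [0.5281, -0.2505, 0.0121]
ee_rot: [-3.142, -0.0, 1.553]
wrist_force: [0.6, 0.8, -0.7]
width: 0.0147
finger_force: 30.0
```

```bash
python3 chk.py
```

```text
12.9333 [ 0.5281 -0.2505  0.0121] [-3.1416 -0.0001  1.5534] 0.014700265701543428 [ 0.638   0.7556 -0.6958] 29.998762607574463
scene 0.49 [290.1, 204.2, 13.0, 13.4] [ 0.5364 -0.0244  0.008 ]
```

>>> servo_tool:
  plan:
    - [-0.07,0,0,0,0,0,5]
    - [-0.14,0,0,0,0,0,5]
    - [-0.2,0,0,0,0,0,5]
    - [-0.26,0,0,0,0,0,5]
    - [-0.33,0,0,0,0,0,5]
    - [-0.4,0,0,0,0,0,5]
    - [-0.47,0,0,0,0,0,5]
    - [-0.54,0,0,0,0,0,5]
    - [-0.61,0,0,0,0,0,5]
    - [-0.68,0,0,0,0,0,5]
    - [-0.72,0,0,0,0,0,5]
    - [-0.72,0,0,0,0,0,5]

```text
time: 14.13
tool_pos: [0.5268, -0.323, 0.0121]
ee_rot: [3.141, 0.001, 1.552]
wrist_force: [-0.1, -0.4, -1.4]
width: 0.0147
finger_force: 30.0
```

```bash
python3 chk.py
```

```text
14.1333 [ 0.5268 -0.323   0.0121] [3.1414 0.0005 1.5524] 0.014675958474959064 [-0.1332 -0.4385 -1.4017] 29.998708963394165
```

>>> servo_tool:
  plan:
    - [0,0,-0.1,0,0,0,5]
    - [0,0,-0.2,0,0,0,5]
    - [0,0,-0.3,0,0,0,5]
    - [-0.05,-0.12,-0.3,0,0,0,5]
    - [-0.15,-0.25,-0.3,0,0,0,5]
    - [-0.25,-0.38,-0.3,0,0,0,5]
    - [-0.35,-0.52,-0.3,0,0,0,5]
    - [-0.4,-0.62,-0.3,0,0,0,5]
    - [-0.4,-0.65,-0.3,0,0,0,5]
    - [-0.4,-0.65,-0.2,0,0,0,5]
    - [-0.4,-0.65,-0.1,0,0,0,5]
    - [-0.4,-0.65,-0.04,0,0,0,5]

```text
time: 15.33
tool_pos: [0.4609, -0.3595, 0.0141]
ee_rot: [-3.14, -0.002, 1.554]
wrist_force: [-0.1, 0.1, -1.3]
width: 0.0148
finger_force: 30.0
```

>>> servo_tool:
  plan:
    - [0,0,0.02,0,0,0,5]
    - [0,0,0.045,0,0,0,5]
    - [0,0,0.045,0,0,0,5]
    - [0,0,0.045,0,0,0,30]
    - [0,0,0.045,0,0,0,40]
    - [0,0,0.045,0,0,0,40]
    - [0,0,-0.1,0,0,0,40]
    - [0,0,-0.4,0,0,0,40]
    - [0,0,-0.7,0,0,0,45]
    - [0,0,-1,0,0,0,55]
    - [0,0,-1,0,0,0,60]

```text
time: 16.25
tool_pos: [0.4645, -0.3637, 0.1244]
ee_rot: [3.131, 0.01, 1.554]
wrist_force: [0.9, 0.8, 2.3]
width: 0.055
finger_force: 0.0
```

```bash
python3 - <<'E'
from h import *
o=robot.get_obs(); print(o['time'],o['tool_pos'],o['ee_rot'],o['width'],o['wrist_force'])
snap('wrist','w7.png'); snap('scene','s7.png'); 
for t,z in(('candle_mid',.015),('coaster',.008),('rake_blade',.02)):
  for c in('wrist','scene'):
    for q in robot.find_in(t,c)[:2]: print(t,c,round(q['conf'],2),q['extent'],(wray(*q['extent'][:2],z,o) if c=='wrist' else ray(c,*q['extent'][:2],z)))
a=cv2.resize(cv2.imread('pics/s7.png')[80:380,190:450],None,fx=4/3,fy=4/3); b=cv2.imread('pics/w7.png')[:,130:580]
cv2.imwrite('pics/c7.png',np.hstack([a,b]))
E
```

```text
16.25 [ 0.4644921  -0.36373041  0.12438279] [3.13096842 0.00958576 1.55351379] 0.055014782561943684 [0.94494415 0.82704748 2.34150188]
coaster wrist 0.82 [483.6, 44.9, 81.5, 89.7] [ 0.65496668 -0.19817906  0.008     ]
coaster scene 0.81 [363.1, 235.9, 46.1, 34.0] [ 0.66335984 -0.19062229  0.008     ]
rake_blade wrist 0.68 [314.0, 128.1, 37.6, 256.2] [ 0.46599731 -0.29784101  0.02      ]
rake_blade scene 0.88 [300.9, 295.9, 61.5, 124.0] [ 0.46669609 -0.29543706  0.02      ]
```

View pics/c7.png

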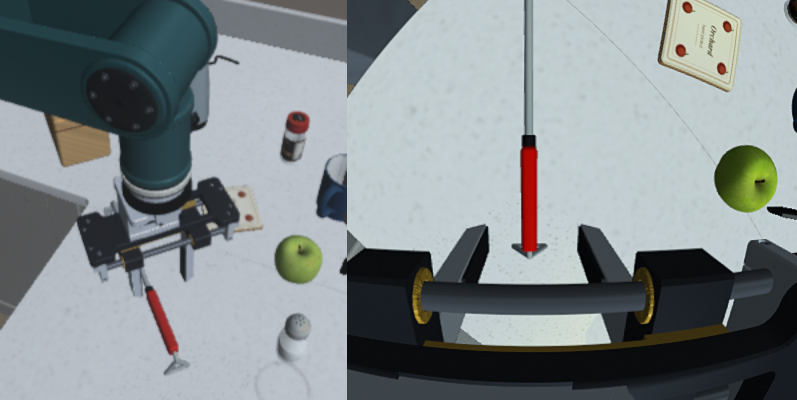

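>>> servo_tool:
  plan:
    - [1,0.35,-0.2,0,0,0,60]
    - [1,0.35,-0.2,0,0,0,60]
    - [1,0.35,-0.2,0,0,0,60]

```text
time: 16.9
tool_pos: [0.4984, -0.2585, 0.1358]
ee_rot: [-3.141, -0.002, 1.554]
wrist_force: [0.4, 0.9, 0.2]
width: 0.0599
finger_force: 0.0
```

>>> servo_tool:
  plan:
    - [1,0.33,-0.2,0,0,0,60]
    - [1,0.33,-0.2,0,0,0,60]
    - [1,0.33,-0.2,0,0,0,60]
    - [1,0.33,-0.2,0,0,0,60]
    - [1,0.33,-0.2,0,0,0,60]

```text
time: 17.32
tool_pos: [0.5328, -0.1609, 0.1557]
ee_rot: [-3.141, 0.0, 1.556]
wrist_force: [-0.3, -0.5, -1.4]
width: 0.0598
finger_force: 0.0
```

```bash
cat > cw.py <<'E'
from h import *
import sys
o=robot.get_obs(); print(o['time'],o['tool_pos'],o['ee_rot'],o['width'],o['wrist_force'])
snap('wrist',sys.argv[1])
for t,z in(('candle_mid',.015),('coaster',.008),('rake_blade',.02)):
    for q in robot.find_in(t,'wrist')[:2]: print(t,round(q['conf'],2),q['extent'],wray(*q['extent'][:2],z,o))
E
python3 cw.py w8.png
```

```text
17.3167 [ 0.53276517 -0.16086393  0.1557107 ] [-3.14084984e+00  3.19607367e-04  1.55625613e+00] 0.05983054211587885 [-0.34752983 -0.5258042  -1.44390105]
candle_mid 0.85 [323.0, 131.9, 36.6, 34.7] [ 0.54222122 -0.09805255  0.015     ]
coaster 0.82 [424.0, 201.9, 92.6, 88.1] [ 0.66078093 -0.17831959  0.008     ]
rake_blade 0.86 [255.7, 243.0, 31.7, 202.0] [ 0.46373249 -0.22105721  0.02      ]
```

>>> servo_tool:
  plan:
    - [0.3,0.083,0.3,0,0,0,60]
    - [0.63,0.083,0.6,0,0,0,60]
    - [0.63,0.083,0.95,0,0,0,60]
    - [0.63,0.083,0.95,0,0,0,60]
    - [0.63,0.083,0.95,0,0,0,60]

```text
time: 17.93
tool_pos: [0.5395, -0.0994, 0.0586]
ee_rot: [-3.135, -0.001, 1.552]
wrist_force: [0.2, -1.2, 0.1]
width: 0.0598
finger_force: 0.0
```

```bash
python3 cw.py w9.png
```

```text
17.9333 [ 0.53954944 -0.09941544  0.05859019] [-3.13498908e+00 -1.26397472e-03  1.55244153e+00] 0.0598015906077338 [ 0.16513381 -1.24604526  0.12606869]
candle_mid 0.68 [318.9, 209.4, 51.8, 48.1] [ 0.54273874 -0.09619164  0.015     ]
coaster 0.71 [419.4, 285.6, 69.2, 96.3] [ 0.63431772 -0.1726588   0.008     ]
rake_blade 0.82 [227.4, 281.3, 43.7, 117.0] [ 0.46273241 -0.15816001  0.02      ]
```

View pics/w9.png

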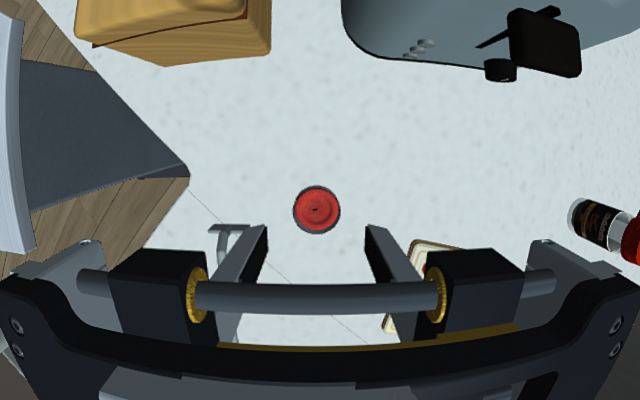

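>>> servo_tool:
  plan:
    - [0.02,0,0.2,0,0,0,60]
    - [0.02,0,0.4,0,0,0,60]
    - [0.02,0,0.55,0,0,0,60]
    - [0.02,0,0.62,0,0,0,60]
    - [0.02,0,0.66,0,0,0,60]
    - [0.02,0,0.66,0,0,0,60]

```text
time: 18.63
tool_pos: [0.5426, -0.0976, -0.0042]
ee_rot: [3.141, 0.0, 1.553]
wrist_force: [0.3, 0.3, 0.4]
width: 0.06
finger_force: 0.0
```

>>> servo_tool:
  plan:
    - [0,0,0.03,0,0,0,60]
    - [0,0,0.03,0,0,0,60]

```text
time: 18.8
tool_pos: [0.5429, -0.0974, -0.0068]
ee_rot: [3.14, 0.0, 1.553]
wrist_force: [-0.6, -0.7, -0.3]
width: 0.0602
finger_force: 0.0
```

>>> servo_tool:
  plan:
    - [0,0,0.02,0,0,0,60]
    - [0,0,0.02,0,0,0,60]

```text
time: 18.97
tool_pos: [0.5424, -0.0971, -0.0094]
ee_rot: [3.141, 0.0, 1.553]
wrist_force: [-0.3, 0.0, -0.0]
width: 0.0598
finger_force: 0.0
```

>>> servo_tool:
  plan:
    - [0,0,0,0,0,0,45]
    - [0,0,0,0,0,0,30]
    - [0,0,0,0,0,0,30]
    - [0,0,0,0,0,0,30]
    - [0,0,0,0,0,0,30]

```text
time: 19.38
tool_pos: [0.5421, -0.097, -0.0097]
ee_rot: [3.142, -0.0, 1.553]
wrist_force: [0.2, -0.3, 0.6]
width: 0.0366
finger_force: 30.0
```

>>> servo_tool:
  plan:
    - [0,0,-0.1,0,0,0,30]
    - [0,0,-0.25,0,0,0,30]
    - [0,0,-0.45,0,0,0,30]
    - [0,0,-0.6,0,0,0,30]
    - [0,0,-0.8,0,0,0,30]
    - [0,0,-0.8,0,0,0,30]

```text
time: 19.88
tool_pos: [0.5451, -0.0978, 0.0754]
ee_rot: [3.133, 0.002, 1.554]
wrist_force: [-0.4, -0.7, 1.2]
width: 0.0364
finger_force: 30.0
```

>>> servo_tool:
  plan:
    - [-0.15,0.2,0,0,0,0,30]
    - [-0.3,0.4,0,0,0,0,30]
    - [-0.4,0.6,0,0,0,0,30]
    - [-0.4,0.6,0,0,0,0,30]
    - [-0.4,0.6,0,0,0,0,30]

```text
time: 20.3
tool_pos: [0.6012, -0.1383, 0.0688]
ee_rot: [-3.14, -0.001, 1.553]
wrist_force: [-0.2, 1.2, 0.3]
width: 0.0364
finger_force: 30.0
```

```bash
python3 cw.py w10.png; python3 - <<'E'
from h import *
robot.snapshot('top'); robot.snapshot('scene')
for c in('top','scene'):
  for q in robot.find_in('coaster',c)[:1]: print(c,q,ray(c,*q['extent'][:2],.008))
E
```

```text
20.3 [ 0.60116558 -0.13828353  0.0688418 ] [-3.13963380e+00 -8.04747808e-04  1.55284684e+00] 0.036358343664427153 [-0.20792244  1.20482937  0.28512315]
candle_mid 0.88 [318.0, 241.9, 65.7, 67.1] [ 0.60338322 -0.1663283   0.015     ]
coaster 0.66 [384.6, 237.8, 124.7, 88.7] [ 0.66231072 -0.16675652  0.008     ]
rake_blade 0.72 [164.7, 218.4, 36.7, 81.8] [ 0.46802445 -0.14293205  0.02      ]
top {'extent': [354.8, 179.6, 11.7, 33.3], 'conf': 0.72} [ 0.64670404 -0.23275668  0.008     ]
scene {'extent': [359.4, 233.9, 48.4, 35.1], 'conf': 0.89} [ 0.65790223 -0.18166372  0.008     ]
```

>>> servo_tool:
  plan:
    - [-0.2,0.2,0,0,0,0,30]
    - [-0.4,0.4,0,0,0,0,30]
    - [-0.49,0.58,0.1,0,0,0,30]
    - [-0.49,0.58,0.25,0,0,0,30]
    - [-0.49,0.58,0.4,0,0,0,30]
    - [-0.49,0.58,0.4,0,0,0,30]
    - [-0.49,0.58,0.4,0,0,0,30]

```text
time: 21.28
tool_pos: [0.6575, -0.1876, 0.0289]
ee_rot: [-3.139, -0.001, 1.554]
wrist_force: [-0.2, 0.3, -0.6]
width: 0.0361
finger_force: 30.0
```

```bash
python3 cw.py w11.png
```

```text
21.2833 [ 0.65746938 -0.18758129  0.02891875] [-3.13884023e+00 -1.10235489e-03  1.55354167e+00] 0.03609640325233465 [-0.15599599  0.3177475  -0.58524572]
candle_mid 0.67 [316.6, 239.5, 66.6, 66.0] [ 0.65878405 -0.19864691  0.015     ]
coaster 0.88 [325.9, 210.2, 154.6, 144.4] [ 0.66574926 -0.1790863   0.008     ]
rake_blade 0.64 [82.8, 185.5, 45.8, 107.6] [ 0.46717361 -0.1530795   0.02      ]
```

View pics/w11.png

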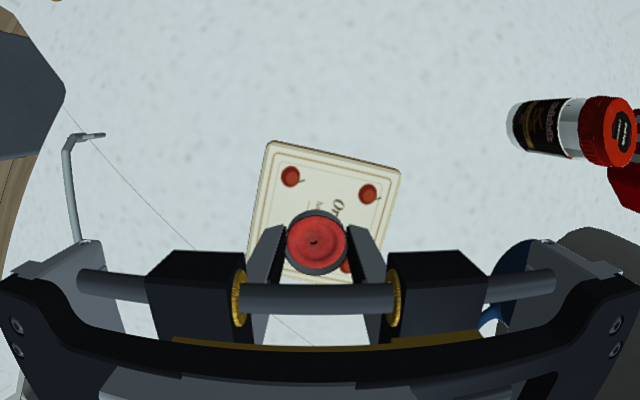

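```bash
python3 - <<'E'
from h import *
o=robot.get_obs()
a=wray(269,141,.008,o)[:2]; b=wray(400,172,.008,o)[:2]; l=wray(248,250,.008,o)[:2]
d=(b-a); L=np.linalg.norm(d); d/=L; n=np.array([d[1],-d[0]]); print(a,b,l,L,(a+b)/2+.05*n,(a+b)/2-.05*n)
print(plan([.66,-.188,.0],1.5535,1))
E
```

```text
[ 0.62860476 -0.12983567] [ 0.72193221 -0.15316052] [ 0.6080594  -0.21124212] 0.09619803201134362 [ 0.66314513 -0.19000608] [ 0.68739183 -0.09299011]
[0.002, 0.006, 0.321, 0.002, 0.001, 0.0]
None
```

>>> servo_tool:
  plan:
    - [-0.015,0.025,0.1,0,0,0,30]
    - [-0.015,0.025,0.2,0,0,0,30]
    - [-0.015,0.025,0.27,0,0,0,30]
    - [-0.015,0.025,0.305,0,0,0,30]
    - [-0.015,0.025,0.305,0,0,0,30]
    - [-0.015,0.025,0.305,0,0,0,30]

```text
time: 21.98
tool_pos: [0.6606, -0.1895, -0.0012]
ee_rot: [-3.141, -0.0, 1.553]
wrist_force: [0.3, 0.2, 0.4]
width: 0.0365
finger_force: 30.0
```

>>> servo_tool:
  plan:
    - [0,0,0,0,0,0,42]
    - [0,0,0,0,0,0,50]
    - [0,0,0,0,0,0,60]
    - [0,0,0,0,0,0,60]
    - [0,0,0,0,0,0,60]
    - [0,0,-0.2,0,0,0,60]
    - [0,0,-0.5,0,0,0,60]
    - [0,0,-0.9,0,0,0,60]
    - [0,0,-1,0,0,0,60]
    - [0,0,-1,0,0,0,60]

```text
time: 22.82
tool_pos: [0.664, -0.1908, 0.106]
ee_rot: [3.131, 0.004, 1.553]
wrist_force: [-0.1, 0.4, 0.9]
width: 0.0601
finger_force: 0.0
```

>>> servo_tool:
  plan:
    - [-0.3,-0.3,-0.2,0,0,0,60]
    - [-0.5,-0.5,-0.4,0,0,0,60]
    - [-0.7,-0.7,-0.6,0,0,0,60]
    - [-0.7,-0.7,-0.6,0,0,0,60]
    - [-0.7,-0.7,-0.6,0,0,0,60]

```text
time: 23.23
tool_pos: [0.5892, -0.2595, 0.1596]
ee_rot: [3.141, -0.0, 1.551]
wrist_force: [-0.2, -0.2, -0.4]
width: 0.0598
finger_force: 0.0
```

```bash
python3 cw.py w12.png
```

```text
23.2333 [ 0.58921201 -0.25945092  0.1595508 ] [ 3.14064288e+00 -1.00916810e-04  1.55092167e+00] 0.05980184115284991 [-0.24061783 -0.23320505 -0.44363957]
candle_mid 0.81 [381.5, 124.8, 38.7, 38.5] [ 0.66361417 -0.18899154  0.015     ]
coaster 0.72 [379.1, 122.8, 100.6, 106.2] [ 0.6623712  -0.18667272  0.008     ]
coaster 0.54 [344.6, 334.5, 36.3, 21.7] [ 0.62566494 -0.46355571  0.008     ]
rake_blade 0.88 [205.4, 165.8, 31.4, 213.7] [ 0.46671614 -0.22880902  0.02      ]
```

View pics/w12.png

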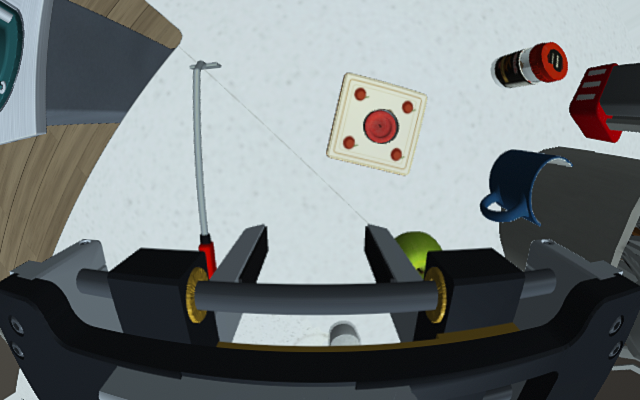

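The candle stands upright at (381,125), in the middle of the coaster (379,123). The rake stands on the worktop clear of the gap, with its blade at (205,66), and the gripper is in free air, so I am handing in.

```bash
python3 -c "
from bench import robot
print(robot.close_job())"
```

```text
the job is handed in; nothing more can be done
None
```

The job is handed in at about 23 s on the robot's clock: I raked the candle out of the gap, laid the rake on the worktop clear of it, and stood the candle upright within about 3 mm of the coaster's centre; the arm never went near the salt shaker or the apple.

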